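# Seal check of an enclosure access panel

## Robot

A 6-joint arm with a two-finger parallel gripper is mounted at the origin on a cart in front of the work surface, level with it; the furniture and walls round the work are solid. World frame = base frame: x ahead of the robot, y to its left, z up, the work surface at z = 0. Lengths are in m, angles in rad, forces in N, time in s.
With the tool pointing down it reaches from about 0.35 to 0.775 m from the base axis. Payload 5.5 kg.
Tool frame: the origin (TCP) lies at the very end of the fingers, on their centre line; the grasp point (between the pads) lies env.pinch_z behind it (env.pinch_z is the distance from the TCP to the grasp point, in m); z points along the fingers, y is the line along which they close (so a half turn about z gives the same grasp; the last joint's range is limited). The gripper opens to 85 mm and grips with 20 to 120 N. Pads are 22 mm wide; open, the fingers measure 114 mm over their backs; the gripper's body (76 mm by 85 mm) begins 54 mm behind the grasp point. The pads swing forward as they close: fully open they stand 13 mm farther back than shut.
Start: joints at [-1.453, 0.313, 0.046, 1.304, 0, 1.431], TCP at [0.147, -0.556, 0.231] pointing down, gripper open.
Joint ranges: [-2.76, 2.76], [-0.86, 1.69], [-1.03, 1.26], [-2.2, 2.34], [-1.47, 1.5], [-3.14, 3.14]. Speed limits (rad/s): [2.57, 2.57, 3.14, 3.14, 3.14, 3.14].

## Interface

Orientations are given as a unit quaternion [w, x, y, z].
In Python, from workcell import env, eyes gives the robot as it stands.
- The arm moves only by the shell command python3 -m jog 'ROWS' [FORCE]. ROWS is JSON, one flat list of numbers, 7 for each row, row after row: the shift along the world's x, y, z as a fraction of full scale, then the turn, a rotation vector about the world's x, y, z as a fraction of full scale, then the opening, from -1 (shut) to 1 (fully open), so that 0 is half open. A call has 1 to 12 rows; each row is the pose to reach, as a shift and turn from the pose commanded when the call began, turning the shorter way round; what a row does not reach only later rows make up. Full scale, the value 1, is 20 cm for a shift and pi rad for a turn. A row lasts 1/12 s, in which the tool goes at most 41.7 mm and 7.16 degrees, less where a joint would pass 70% of its speed; a pose out of reach is approached as far as the arm can. A call with a number of a shift or a turn outside -1 to 1 is refused whole. A call with a gripper value outside its range is refused whole. The fingers move at their own pace and stop on an object; FORCE is the grip in N (left out, the last holds). Time passes only in rows, so rows that repeat a pose let the fingers close. It gives the time, the measured TCP pose, the force, the opening and the grip force at its end, in the units of the state.
- env.get_state(): the state, without advancing time (a new reading comes with each control period).
- eyes.read_camera(name): name is "scene" or "top" or "wrist"; returns (picture, depth): 480x640x3 uint8, red, green, blue; 480x640 float32, m along the optical axis (not along the pixel's ray), 0 where there is no reading.
- eyes.calibration(name): a dict with "fx", "fy", "cx", "cy" (pixels), "k1" (the pictures are not rectified: a ray, as slopes to the right and down, at radius r is drawn at 1 + k1 r^2 times it, then the intrinsics apply), "R" (3x3) and "t" (3): a world point X has camera coordinates R X + t; the wrist camera has in their place "tool_from_camera" (4x4, takes a point from camera to tool coordinates, whose origin is the TCP and whose axes are the flange's). Camera axes: x right, y down, z forward; pixel columns grow to the right and rows downward; lengths in m; the calibration is good to about 2 mm. A picture is of the moment at which its call begins: read the wrist's pose just before it. calibration takes no time and is no camera call.
- env.hand_in(): hands the job in; it is judged then, once.
The state is a dict: "clock": time; "joint_pos": joint angles; "qvel": joint speeds; "tau": joint torques, N m; "tcp_pos": TCP position; "orientation": TCP orientation; "wrist_force": force on the tool from outside, world axes, zero at the start; "ft_torque": the same for the moment, N m; "finger_gap": finger opening in m; "grip_force": force on a finger pad.
Only numpy, scipy, OpenCV 4.12 (cv2) and the standard library are available. Lean on these libraries where they do the work, as an engineer would, in place of code of your own. Each camera call takes 0.05 s, during which the arm holds its last target. There are 200 camera calls.

## Task

Prepare the grey enclosure for its seal check: first turn the bezel of its dial gauge until the zero lug on the rim stands in line with the tip of the needle. Then turn the quarter-turn fastener on the access panel until the slot along its head lines up with the two ribs on the panel, and press the panel fully down against the frame. Finish while still holding the panel pressed home, with the bezel and the fastener left in line; leave the things standing around alone.

Things in the scene. Friction and masses are not known exactly. Their poses are not given: they have to be found in the camera images.
- enclosure: grey instrument enclosure lying fixed on the cabinet top, 130 mm along its x, 210 mm along its y, its face 45 mm above the surface. Origin: centre of the underside; z up, x away from the robot at yaw 0. On the face, the access panel is centred at y = -45 mm and the dial gauge at y = +52 mm.
- gauge_centre (a point): on the gauge's axis, half-way up the round black knurled bezel, 63 mm above the surface. Bezel: 48 mm diameter, 52 to 74 mm above the surface (lug on its rim to 77 mm), over a fixed flange of 58 mm diameter. It turns with 0.03 N m of friction and stays where left; the dial face turns with it. The needle at rest points along the enclosure's +x and swings only as the panel goes down.
- bezel (a joint): angle of the bezel's zero lug and long thick zero line from the resting needle, rad, positive counter-clockwise from above; 0 = in line with the needle; it can turn from -1.8 to 1.8. Starts between 0.5 and 1.3.
- fastener_grip (a point): on the fastener's vertical axis, half-way up its winged head; 72 mm above the surface with the panel up. The head is a steel bar 36 mm long, 10 mm thick and 25 mm high (59.5 to 84.5 mm above the surface with the panel up) on a disc 32 mm in diameter; the slot runs along its top. Its x axis lies along the bar.
- fastener (a joint): angle of the fastener's bar and slot from the line of the two ribs (along the enclosure's x), rad, positive counter-clockwise from above; 0 = in line; range -1.7 to 0.6, no stop at 0, 0.05 N m of friction, stays where left. Starts at -1.5 to -0.9. Its hidden cross blade enters the frame's slot only within about 0.17 rad of 0: else the panel stops after about 1.5 mm.
- access_panel: aluminium access panel with the fastener at its centre, 118 mm along x, 104 mm along y, 4 mm thick; its top is 56 mm above the surface when it floats up on its springs, 51 mm when home. Origin: centre of its underside; axes as the enclosure's.
- push_pad (a point): centre of the top of the black ribbed rubber push pad, 22 mm along x by 34 mm along y and 2 mm high, on the panel 42 mm from the fastener's axis towards the enclosure's -x; 58 mm above the surface with the panel up.
- panel_travel (a joint): how far the panel has gone down, m: 0 = up on its springs (where it returns when let go), 0.005 = home on the frame at a hard stop. It moves straight down wherever it is pressed, on the pad, the plate or the fastener; it takes about 4 N to start and about 9 N to get home.
- multimeter: bystander: hand multimeter lying to the left of the enclosure, 134 x 70 x 39 mm, origin at the centre of the underside
- blade_box: bystander: small carton behind the enclosure, 42 x 75 x 24 mm, origin at the centre of the underside
- tape_black: bystander: roll of black tape lying behind the enclosure, 62 mm across, 19 mm high, origin at the centre of the underside

How it is judged:
By the outcome, as a careful person would: the job done as asked, in the order asked, and still so for the second after the job is handed in, while the arm keeps its last pose, push and grip.
It also fails if it takes over 54 s, if anything falls off the work surface, if the arm or the gripper's body presses on something with over 40 N, if the wrist force passes 120 N, or if a joint passes its speed limit or range.

## Working session

There is one attempt and no reset: what is moved stays moved. The work goes in short steps, Python scripts to look and compute and a shell command to move; the robot and the scene stay as the last step left them, time stands still between calls to the robot, and variables do not carry over. Pictures are saved under pics/ and viewed, at most 10 in all, crops included, and the job is handed in when it is done.

```bash
mkdir -p pics
python3 - <<'E'
from workcell import env, eyes
import cv2,json
s=env.get_state();print({k:s[k] for k in('clock','tcp_pos','orientation','finger_gap')},env.pinch_z)
for n in('top','scene'):
    c=eyes.calibration(n);print(n,c)
    p,d=eyes.read_camera(n);cv2.imwrite(f'pics/{n}0.png',p[:,:,::-1])
print(eyes.calibration('wrist'))
E
```

```text
{'clock': 0.0, 'tcp_pos': array([ 0.1465295 , -0.55548773,  0.23042165]), 'orientation': array([-9.00433774e-04,  9.91704186e-01,  1.28537916e-01,  7.28074427e-06]), 'finger_gap': 0.08550281013232798} 0.0187
top {'fx': 518.4758673924551, 'fy': 518.4758673924551, 'cx': 318.6553996634005, 'cy': 236.91405512016613, 'k1': -0.11298002461751454, 'R': array([[-0.21734231, -0.97608857, -0.00366263],
       [-0.95470823,  0.21335981, -0.20738803],
       [ 0.20321054, -0.04157745, -0.97825191]]), 't': array([0.01161082, 0.64663078, 0.79175252])}
scene {'fx': 536.3433443506872, 'fy': 536.3433443506872, 'cx': 324.9478999137394, 'cy': 241.59308340920097, 'k1': -0.006060822848649419, 'R': array([[-0.86735532, -0.49761165,  0.00879796],
       [-0.35686584,  0.60951406, -0.70791199],
       [ 0.34690277, -0.61715092, -0.70624586]]), 't': array([0.47056186, 0.34005928, 0.62482981])}
{'fx': 370.03290705757104, 'fy': 370.03290705757104, 'cx': 323.1469493028669, 'cy': 242.3332585960217, 'k1': -0.03236842191230846, 'tool_from_camera': array([[-7.16445122e-04, -9.60995677e-01, -2.76562463e-01,
         7.04178831e-02],
       [ 9.99999258e-01, -4.15991695e-04, -1.14505188e-03,
         7.03372804e-04],
       [ 9.85342222e-04, -2.76563079e-01,  9.60995262e-01,
        -1.42384320e-01],
       [ 0.00000000e+00,  0.00000000e+00,  0.00000000e+00,
         1.00000000e+00]])}
```

View pics/top0.png

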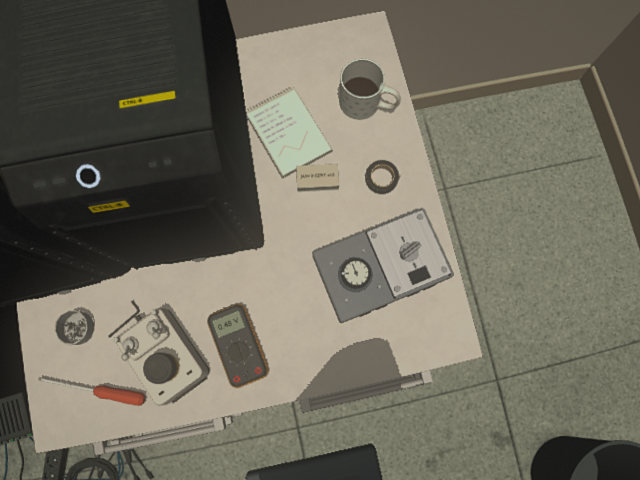

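The top view shows the enclosure at about (383,265), with the gauge at (355,273), the fastener at (411,250) and the pad at (418,274). The multimeter, carton and tape stand clear of it.

```bash
cat > h.py <<'E'
from workcell import env, eyes
import numpy as np, cv2
from scipy.spatial.transform import Rotation as Ro
def pose():
    s=env.get_state(); q=s['orientation']; return np.array(s['tcp_pos']),Ro.from_quat([q[1],q[2],q[3],q[0]]).as_matrix()
def cam(name,ps=None):
    """world_from_camera rotation, centre, K, dist"""
    c=eyes.calibration(name)
    if name=='wrist':
        p,R=ps; T=np.array(c['tool_from_camera']); Rw=R@T[:3,:3]; o=R@T[:3,3]+p
    else: Rw=c['R'].T; o=-Rw@c['t']
    return Rw,o,np.array([[c['fx'],0,c['cx']],[0,c['fy'],c['cy']],[0,0,1.]]),np.array([c['k1'],0,0,0,0])
def plane(C,uv,z):
    Rw,o,K,D=C
    n=cv2.undistortPoints(np.array(uv,float).reshape(-1,1,2),K,D).reshape(-1,2)
    r=np.c_[n,np.ones(len(n))]@Rw.T
    return o+r*((z-o[2])/r[:,2])[:,None]
def proj(C,X):
    Rw,o,K,D=C
    return cv2.projectPoints(np.array(X,float).reshape(-1,1,3),cv2.Rodrigues(Rw.T)[0],-Rw.T@o,K,D)[0].reshape(-1,2)
E
python3 - <<'E'
from h import *
C=cam('top')
for n,u,z in(('gauge',(355,273),.074),('fast',(411,250),.08),('pad',(418.5,274),.058)):print(n,plane(C,[u],z)[0].round(4))
c=plane(C,[(313,247),(423,209),(453,275),(341,322)],.045);print(c.round(4))
p,R=pose();print(R.round(3))
im=cv2.imread('pics/top0.png')[200:330,300:470]
cv2.imwrite('pics/top0c.png',cv2.resize(im,None,fx=4.5,fy=4.5,interpolation=cv2.INTER_CUBIC))
E
```

```text
gauge [ 0.5611 -0.1737  0.074 ]
fast [ 0.577  -0.2711  0.08  ]
pad [ 0.5382 -0.2778  0.058 ]
[[ 0.6234 -0.1173  0.045 ]
 [ 0.6472 -0.3173  0.045 ]
 [ 0.5247 -0.3376  0.045 ]
 [ 0.4902 -0.1352  0.045 ]]
[[ 0.967  0.255 -0.   ]
 [ 0.255 -0.967  0.002]
 [ 0.    -0.002 -1.   ]]
```

View pics/top0c.png

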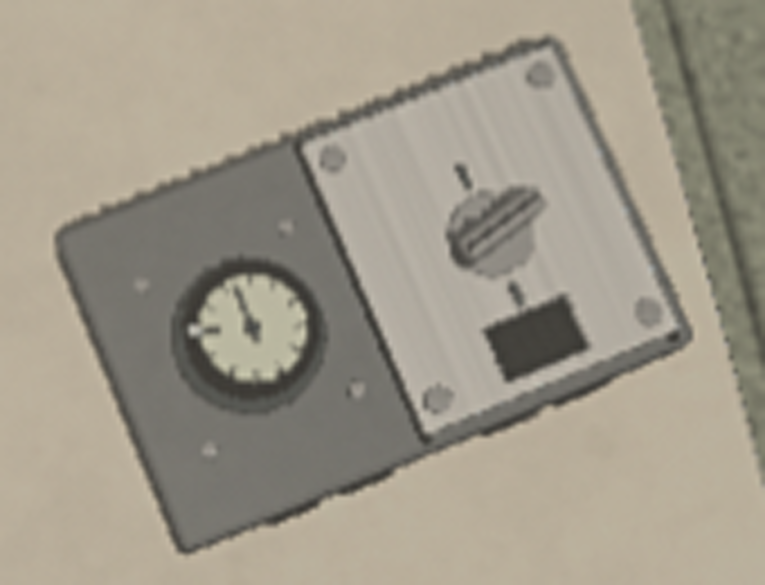

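The crop shows the needle pointing up to (237,290) from the dial centre (248,330), with the lug at (192,330), roughly +70° from it. The bar runs from (455,250) to (540,190), well off the ribs at (463,175) and (515,295). I'm moving the wrist camera over it.

```bash
python3 -m jog '[1,0.84,0,0,0,-0.32,0.4, 1,0.84,0,0,0,-0.32,0.4, 1,0.84,0,0,0,-0.32,0.4, 1,0.84,0,0,0,-0.32,0.4, 1,0.84,0,0,0,-0.32,0.4, 1,0.84,0,0,0,-0.32,0.4, 1,0.84,0,0,0,-0.32,0.4, 1,0.84,0,0,0,-0.32,0.4, 1,0.84,0,0,0,-0.32,0.4]'
python3 -m jog '[1,0.84,0,0,0,-0.32,0.4, 1,0.84,0,0,0,-0.32,0.4, 1,0.84,0,0,0,-0.32,0.4, 1,0.84,0,0,0,-0.32,0.4, 1,0.84,0,0,0,-0.32,0.4, 1,0.84,0,0,0,-0.32,0.4, 1,0.84,0,0,0,-0.32,0.4, 1,0.84,0,0,0,-0.32,0.4, 1,0.84,0,0,0,-0.32,0.4, 1,0.84,0,0,0,-0.32,0.4, 1,0.84,0,0,0,-0.32,0.4]'
python3 - <<'E'
from h import *
p,R=pose();print(p,R[:,0],env.get_state()['joint_pos'],env.get_state()['finger_gap'])
np.savez('w1.npz',p=p,R=R)
im,d=eyes.read_camera('wrist');cv2.imwrite('pics/w1.png',im[:,:,::-1])
E
```

```text
clock: 0.85
tcp_pos: [0.3479, -0.3862, 0.231]
orientation: [-0.0, 0.931, -0.366, -0.0]
wrist_force: [-0.9, -0.2, -0.1]
finger_gap: 0.0598
grip_force: 0.0
clock: 1.77
tcp_pos: [0.2175, -0.3564, 0.2315]
orientation: [-0.086, 0.774, -0.626, 0.045]
wrist_force: [0.5, 0.2, 0.8]
finger_gap: 0.0595
grip_force: 0.0
[ 0.21749412 -0.35638797  0.23154686] [ 0.21333051 -0.97626129 -0.03746985] [-1.35663479  0.01247074 -0.32998876  1.26600308  0.1902969   3.14060083] 0.059484346885040146
```

View pics/w1.png

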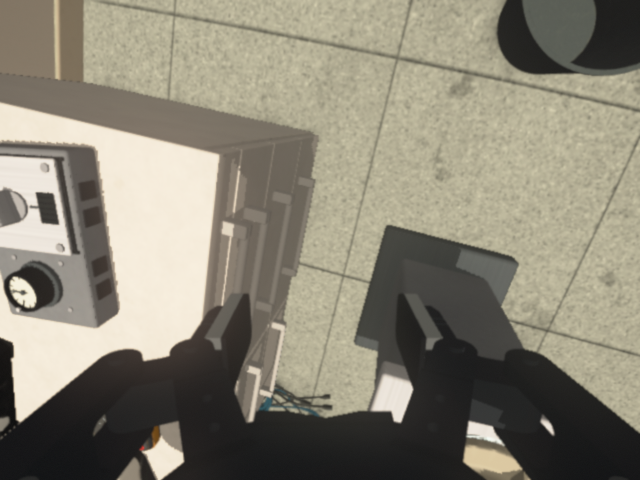

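The enclosure is at left in this view, with its gauge at (20,290). The last joint reached its range limit, so I'll unwind the other way, to a tool yaw of about +79°.

```bash
python3 -m jog '[0,0,0,0,0,0.5,0.4, 0,0,0,0,0,0.5,0.4, 0,0,0,0,0,0.5,0.4, 0,0,0,0,0,0.5,0.4, 0,0,0,0,0,0.5,0.4, 0,0,0,0,0,0.5,0.4, 0,0,0,0,0,0.5,0.4, 0,0,0,0,0,0.5,0.4, 0,0,0,0,0,0.5,0.4, 0,0,0,0,0,0.5,0.4, 0,0,0,0,0,0.5,0.4, 0,0,0,0,0,0.5,0.4]'
python3 - <<'E'
from h import *
p,R=pose();print(p,R.round(3),env.get_state()['joint_pos'])
E
```

```text
clock: 2.82
tcp_pos: [0.2185, -0.3565, 0.2316]
orientation: [-0.094, 0.992, 0.074, -0.026]
wrist_force: [0.3, -0.0, -0.8]
finger_gap: 0.06
grip_force: 0.0
[ 0.2185286  -0.35654413  0.23157854] [[ 0.988  0.143 -0.065]
 [ 0.152 -0.971  0.183]
 [-0.037 -0.19  -0.981]] [-1.21549868  0.1747659  -0.15466704  1.43625663  0.00282863  1.77626419]
```

```bash
cat >> h.py <<'E'
def go(x,y,z,yaw,tilt=None):
    """print shift/turn fractions to vertical tool pose with tool-x at yaw (deg)"""
    p,R=pose(); c,s=np.cos(np.radians(yaw)),np.sin(np.radians(yaw))
    T=np.array([[c,s,0],[s,-c,0],[0,0,-1.]])
    print('go',((np.array([x,y,z])-p)/.2).round(3),(Ro.from_matrix(T@R.T).as_rotvec()/np.pi).round(4))
E
python3 -c "
from h import *
go(.567,-.22,.23,10);go(.567,-.22,.23,79)"
```

```text
go [ 1.742  0.683 -0.008] [-0.0582 -0.0215  0.0079]
go [ 1.742  0.683 -0.008] [-0.0382 -0.054   0.39  ]
```

```bash
python3 -m jog '[0.3,0.1,0,-0.058,-0.0215,0.008,0.4, 0.6,0.25,0,-0.058,-0.0215,0.008,0.4, 0.87,0.34,0,-0.058,-0.0215,0.008,0.4, 0.87,0.34,0,-0.058,-0.0215,0.008,0.4, 0.87,0.34,0,-0.058,-0.0215,0.008,0.4, 0.87,0.34,0,-0.058,-0.0215,0.008,0.4]'
python3 -m jog '[0.87,0.34,0,0,0,0.38,0.4, 0.87,0.34,0,0,0,0.38,0.4, 0.87,0.34,0,0,0,0.38,0.4, 0.87,0.34,0,0,0,0.38,0.4, 0.87,0.34,0,0,0,0.38,0.4, 0.87,0.34,0,0,0,0.38,0.4, 0.87,0.34,0,0,0,0.38,0.4, 0.87,0.34,0,0,0,0.38,0.4, 0.87,0.34,0,0,0,0.38,0.4, 0.87,0.34,0,0,0,0.38,0.4, 0.87,0.34,0,0,0,0.38,0.4]'
python3 - <<'E'
from h import *
p,R=pose();print(p,R.round(3),env.get_state()['joint_pos'])
np.savez('w2.npz',p=p,R=R)
im,d=eyes.read_camera('wrist');cv2.imwrite('pics/w2.png',im[:,:,::-1])
E
```

```text
clock: 3.32
tcp_pos: [0.3958, -0.2867, 0.2316]
orientation: [-0.0, 0.996, 0.087, 0.001]
wrist_force: [0.3, 0.3, 0.1]
finger_gap: 0.0598
grip_force: 0.0
clock: 4.23
tcp_pos: [0.5659, -0.221, 0.2315]
orientation: [-0.001, 0.776, 0.63, 0.0]
wrist_force: [-0.2, -0.4, 0.3]
finger_gap: 0.0599
grip_force: 0.0
[ 0.56585417 -0.22100767  0.23146655] [[ 0.206  0.979 -0.001]
 [ 0.979 -0.206  0.002]
 [ 0.002 -0.001 -1.   ]] [-0.50510847  0.3789396   0.14035622  1.33383377  0.00136412  1.27287468]
```

View pics/w2.png

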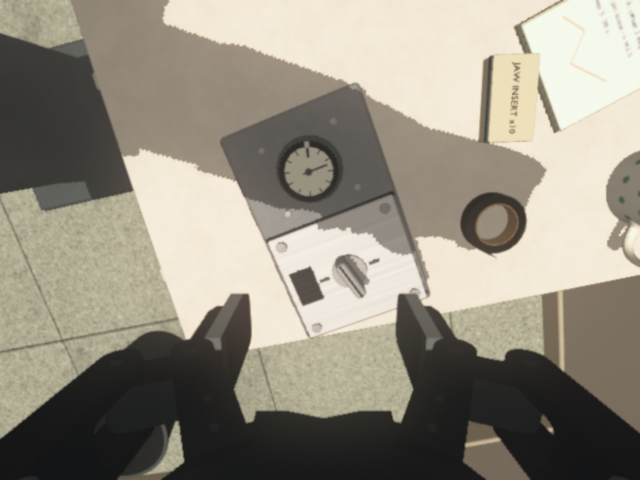

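The wrist view shows the gauge at (309,170), the lug and zero line pointing up at (307,147), and the needle pointing right to (328,164). The pad is at (306,286), the bar runs about (338,258)–(362,296), and the ribs are at (323,279) and (376,262). I'll enlarge it for exact points.

Run:
```python
import cv2,numpy as np
im=cv2.imread('pics/w2.png')
a=cv2.resize(im[130:210,270:350],None,fx=5,fy=5,interpolation=cv2.INTER_CUBIC)
b=cv2.resize(im[235:315,312:392],None,fx=5,fy=5,interpolation=cv2.INTER_CUBIC)
cv2.imwrite('pics/w2c.png',np.hstack([a,b]))
```

```text
(no output)
```

View pics/w2c.png

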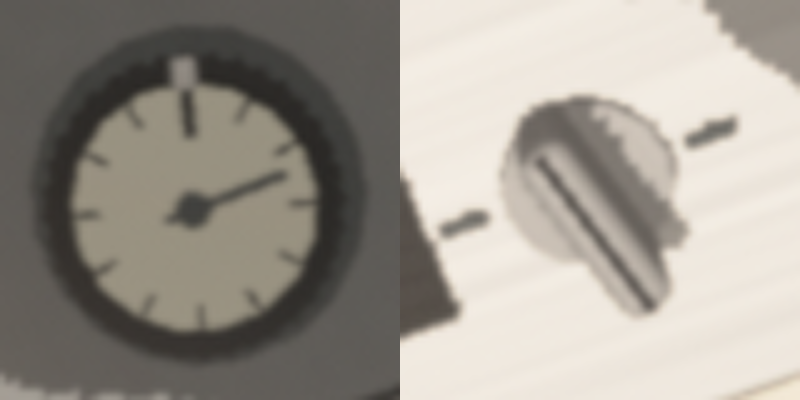

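Run:
```python
from h import *
w=np.load('w2.npz');C=cam('wrist',(w['p'],w['R']));T=cam('top')
f=lambda C,u,z:plane(C,[u],z)[0]
an=lambda v:np.degrees(np.arctan2(v[1],v[0])).round(1)
dl=f(C,(309.2,171.4),.072);hub=f(C,(308.6,172),.072);lug=f(C,(306.8,144.4),.077);tip=f(C,(327.4,165),.072)
print('dial',dl,'hub',hub,'tipang',an(tip-hub),'lugang',an(lug-dl),an(lug-hub),np.linalg.norm((lug-dl)[:2]))
zl=[f(C,u,.071) for u in((307.2,149),(308,157))];print('line',an(zl[0]-zl[1]))
r=[f(C,u,.057) for u in((325,279.6),(374.4,261.4))];print('ribs',an(r[1]-r[0]),(r[0]+r[1])/2)
s=[f(C,u,.0845) for u in((340.4,267),(362,296.4))];print('slot',an(s[1]-s[0]),(s[0]+s[1])/2)
c=f(C,(306,286),.058);print('pad',c)
q=np.array([(318.9+0,0)])
# top view
t=lambda u:(300+u[0]/4.5,200+u[1]/4.5)
print('top dial',f(T,t((251,327)),.072),'slot',(f(T,t((462,250)),.0845)+f(T,t((543,192)),.0845))/2,'ribs mid',(f(T,t((463,176)),.057)+f(T,t((516,294)),.057))/2, an(f(T,t((463,176)),.057)-f(T,t((516,294)),.057)),'pad',f(T,t((536,338)),.058))
```

```text
dial [ 0.5638251 -0.1768358  0.072    ] hub [ 0.56324866 -0.17720243  0.072     ] tipang 8.2 lugang 82.0 80.7 0.021251903789066037
line 83.3
ribs 9.6 [ 0.57963577 -0.27255188  0.057     ]
slot -66.7 [ 0.57934169 -0.27243669  0.0845    ]
pad [ 0.53766669 -0.27876489  0.058     ]
top dial [ 0.56155404 -0.17529959  0.072     ] slot [ 0.57756189 -0.27162671  0.0845    ] ribs mid [ 0.57754368 -0.27140497  0.057     ] 9.7 pad [ 0.53615388 -0.2783658   0.058     ]
```

```bash
python3 -m jog '[-0.0135,0.223,-0.2,0,0,0.022,0.4, -0.0135,0.223,-0.5,0,0,0.022,0.4, -0.0135,0.223,-0.6,0,0,0.022,0.4, -0.0135,0.223,-0.65,0,0,0.022,0.4, -0.0135,0.223,-0.72,0,0,0.022,0.4, -0.0135,0.223,-0.8,0,0,0.022,0.4, -0.0135,0.223,-0.88,0,0,0.022,0.4, -0.0135,0.223,-0.88,0,0,0.022,0.4, -0.0135,0.223,-0.88,0,0,0.022,0.4]'
python3 -m jog '[0,0,0,0,0,0,0, 0,0,0,0,0,0,0, 0,0,0,0,0,0,-0.1, 0,0,0,0,0,0,-0.1, 0,0,0,0,0,0,-0.1, 0,0,0,0,0,0,-0.1]' 25
```

```text
clock: 5.03
tcp_pos: [0.5628, -0.1759, 0.0552]
orientation: [-0.002, 0.755, 0.656, 0.0]
wrist_force: [-0.8, 0.0, 0.1]
finger_gap: 0.0598
grip_force: 0.0
clock: 5.53
tcp_pos: [0.5628, -0.1762, 0.0572]
orientation: [-0.001, 0.755, 0.656, -0.0]
wrist_force: [-5.2, -0.7, 3.7]
finger_gap: 0.0473
grip_force: 26.8
```

```bash
python3 -m jog '[-0.004,0,0.01,0,0,-0.03,-0.1, -0.004,0,0.01,0,0,-0.06,-0.1, -0.004,0,0.01,0,0,-0.1,-0.1, -0.004,0,0.01,0,0,-0.14,-0.1, -0.004,0,0.01,0,0,-0.18,-0.1, -0.004,0,0.01,0,0,-0.22,-0.1, -0.004,0,0.01,0,0,-0.26,-0.1, -0.004,0,0.01,0,0,-0.3,-0.1, -0.004,0,0.01,0,0,-0.34,-0.1, -0.004,0,0.01,0,0,-0.38,-0.1, -0.004,0,0.01,0,0,-0.404,-0.1, -0.004,0,0.01,0,0,-0.404,-0.1]'
python3 -m jog '[0,0,0,0,0,0,-0.1, 0,0,0,0,0,0,-0.1]'
python3 -c "
from h import *
p,R=pose();print(p,np.degrees(np.arctan2(R[1,0],R[0,0])),env.get_state()['ft_torque'],env.get_state()['joint_pos'])"
```

```text
clock: 6.53
tcp_pos: [0.5631, -0.1764, 0.0574]
orientation: [0.0, 0.997, 0.08, 0.001]
wrist_force: [1.3, -2.2, -12.4]
finger_gap: 0.0467
grip_force: 30.9
clock: 6.7
tcp_pos: [0.563, -0.1764, 0.0575]
orientation: [0.0, 0.997, 0.082, 0.001]
wrist_force: [3.4, -3.0, -13.2]
finger_gap: 0.0465
grip_force: 30.7
[ 0.56304631 -0.17638522  0.05745183] 9.399117066018981 [-0.64450573 -0.46487394  0.06957089] [-4.39707598e-01  4.46461701e-01 -2.01214963e-01  9.21809991e-01
  2.26168104e-04  2.53784000e+00]
```

```bash
python3 -m jog '[0,0,0,0,0,0,0.25, 0,0,0,0,0,0,0.25, 0,0,0,0,0,0,0.25, 0,0,0.1,0,0,0,0.25, 0,0,0.3,0,0,0,0.25, 0,0,0.5,0,0,0,0.25, 0,0,0.6,0,0,0,0.25, 0,0,0.6,0,0,0,0.25, 0,0,0.6,0,0,0,0.25]'
python3 - <<'E'
from h import *
p,R=pose();print(p)
np.savez('w3.npz',p=p,R=R)
im,d=eyes.read_camera('wrist');im=im[:,:,::-1];cv2.imwrite('pics/w3.png',im)
C=cam('wrist',(p,R));u=proj(C,[[.563,-.1765,.072],[.579,-.272,.08]]);print(u)
a=[]
for c in u:
    x,y=int(c[0])-50,int(c[1])-50;x=min(max(x,0),540);y=min(max(y,0),380);print(x,y);a.append(cv2.resize(im[y:y+100,x:x+100],None,fx=4,fy=4,interpolation=cv2.INTER_CUBIC))
cv2.imwrite('pics/w3c.png',np.hstack(a))
E
```

```text
clock: 7.45
tcp_pos: [0.5646, -0.1764, 0.181]
orientation: [0.001, 0.997, 0.081, 0.003]
wrist_force: [0.0, 0.5, 0.4]
finger_gap: 0.0534
grip_force: 0.0
[ 0.56455463 -0.17642123  0.18100408]
[[321.85337021 242.82994685]
 [462.20154149 245.40226757]]
271 192
412 195
```

View pics/w3c.png

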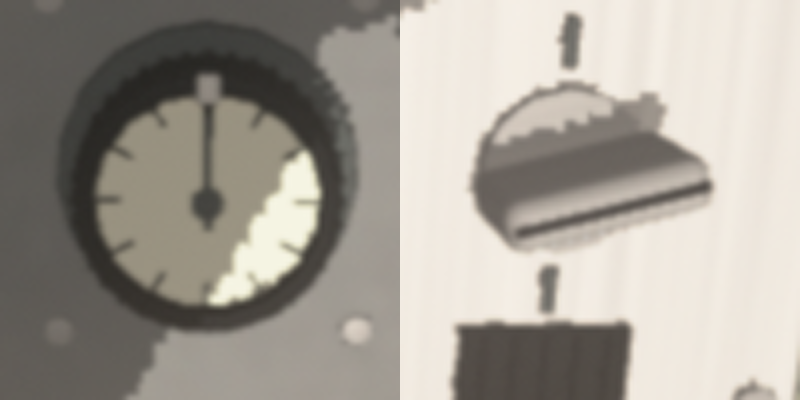

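The bezel is in line: lug (208,88), needle and hub (207,203) stand on one vertical. The slot runs (518,234)–(710,186) and the ribs are at (571,40) and (548,290); I'll use those for the fastener pose.

Run:
```python
from h import *
w=np.load('w3.npz');C=cam('wrist',(w['p'],w['R']))
g=lambda u:(412+(u[0]-400)/4,195+u[1]/4)
f=lambda u,z:plane(C,[g(u)],z)[0]
an=lambda v:np.degrees(np.arctan2(v[1],v[0])).round(1)
h=lambda u,z:plane(C,[(271+u[0]/4,192+u[1]/4)],z)[0]
print('lug',an(h((208,88),.077)-h((208,201),.072)),'needle',an(h((208,110),.072)-h((207,203),.072)))
a,b=f((518,234),.0845),f((710,186),.0845);print('slot',an(b-a),(a+b)/2)
a,b=f((548,290),.057),f((571,40),.057);print('ribs',an(b-a),(a+b)/2)
print('pad',f((543,390),.058))
go(.579,-.272,.15,113);go(.579,-.272,.15,-67)
```

```text
lug 9.3 needle 8.7
slot -65.9 [ 0.57890948 -0.27262491  0.0845    ]
ribs 9.6 [ 0.57900102 -0.27259434  0.057     ]
pad [ 0.53517444 -0.28049829  0.058     ]
go [ 0.078 -0.48  -0.145] [-0.0009  0.0011  0.5759]
go [ 0.078 -0.48  -0.145] [ 0.001   0.0008 -0.4241]
```

```bash
python3 -m jog '[0.072,-0.48,-0.15,0,0,0.46,-0.3, 0.072,-0.48,-0.15,0,0,0.46,-0.3, 0.072,-0.48,-0.15,0,0,0.46,-0.3, 0.072,-0.48,-0.15,0,0,0.46,-0.3, 0.072,-0.48,-0.15,0,0,0.46,-0.3, 0.072,-0.48,-0.15,0,0,0.46,-0.3, 0.072,-0.48,-0.15,0,0,0.46,-0.3, 0.072,-0.48,-0.15,0,0,0.46,-0.3, 0.072,-0.48,-0.15,0,0,0.46,-0.3, 0.072,-0.48,-0.15,0,0,0.46,-0.3, 0.072,-0.48,-0.15,0,0,0.46,-0.3, 0.072,-0.48,-0.15,0,0,0.46,-0.3]'
python3 -m jog '[0,0,0,0,0,0.119,-0.3, 0,0,0,0,0,0.119,-0.3, 0,0,0,0,0,0.119,-0.3, 0,0,0,0,0,0.119,-0.3, 0,0,0,0,0,0.119,-0.3]'
python3 -c "
from h import *
go(.579,-.2725,.064,113.7);print(env.get_state()['joint_pos'])"
```

```text
clock: 8.5
tcp_pos: [0.5765, -0.2713, 0.1461]
orientation: [-0.002, 0.692, 0.722, 0.0]
wrist_force: [0.0, 0.8, -0.2]
finger_gap: 0.0299
grip_force: 0.0
clock: 8.92
tcp_pos: [0.5767, -0.2714, 0.1466]
orientation: [-0.002, 0.549, 0.836, 0.001]
wrist_force: [0.8, -0.1, -0.5]
finger_gap: 0.0298
grip_force: 0.0
go [ 0.011 -0.005 -0.413] [-0.0009 -0.0008  0.002 ]
[-5.66292089e-01  4.70575491e-01  7.10717188e-02  1.17498250e+00
  1.16165940e-03  5.97081266e-01]
```

```bash
python3 -m jog '[0.011,-0.005,-0.1,0,0,0.002,-0.3, 0.011,-0.005,-0.2,0,0,0.002,-0.3, 0.011,-0.005,-0.3,0,0,0.002,-0.3, 0.011,-0.005,-0.36,0,0,0.002,-0.3, 0.011,-0.005,-0.41,0,0,0.002,-0.3, 0.011,-0.005,-0.41,0,0,0.002,-0.3, 0.011,-0.005,-0.41,0,0,0.002,-0.3]'
python3 -m jog '[0,0,0,0,0,0,-0.6, 0,0,0,0,0,0,-0.6, 0,0,0,0,0,0,-0.8, 0,0,0,0,0,0,-0.85, 0,0,0,0,0,0,-0.85, 0,0,0,0,0,0,-0.85, 0,0,0,0,0,0,-0.85]' 25
python3 -c "
from h import *
p,R=pose();print(p,np.degrees(np.arctan2(R[1,0],R[0,0])))"
```

```text
clock: 9.5
tcp_pos: [0.5792, -0.2728, 0.0654]
orientation: [-0.001, 0.546, 0.838, 0.001]
wrist_force: [-0.5, 0.1, -0.4]
finger_gap: 0.0296
grip_force: 0.0
clock: 10.08
tcp_pos: [0.5797, -0.2738, 0.0667]
orientation: [-0.0, 0.546, 0.838, 0.0]
wrist_force: [-3.6, -3.5, 4.7]
finger_gap: 0.0094
grip_force: 25.5
[ 0.57971173 -0.27378477  0.06672076] 113.85675113689751
```

```bash
python3 -m jog '[0,0,0.005,0,0,0.03,-0.85, 0,0,0.005,0,0,0.06,-0.85, 0,0,0.005,0,0,0.1,-0.85, 0,0,0.005,0,0,0.14,-0.85, 0,0,0.005,0,0,0.18,-0.85, 0,0,0.005,0,0,0.22,-0.85, 0,0,0.005,0,0,0.26,-0.85, 0,0,0.005,0,0,0.3,-0.85, 0,0,0.005,0,0,0.34,-0.85, 0,0,0.005,0,0,0.38,-0.85, 0,0,0.005,0,0,0.42,-0.85, 0,0,0.005,0,0,0.42,-0.85]'
python3 -m jog '[0,0,0,0,0,0,-0.85, 0,0,0,0,0,0,-0.85]'
python3 -c "
from h import *
p,R=pose();print(p,np.degrees(np.arctan2(R[1,0],R[0,0])),env.get_state()['ft_torque'])"
```

```text
clock: 11.08
tcp_pos: [0.5806, -0.2719, 0.0673]
orientation: [0.0, -0.085, 0.996, 0.001]
wrist_force: [1.0, 2.5, 4.0]
finger_gap: 0.0093
grip_force: 25.5
clock: 11.25
tcp_pos: [0.5805, -0.2719, 0.0672]
orientation: [0.0, -0.082, 0.997, 0.001]
wrist_force: [2.1, 4.5, 4.7]
finger_gap: 0.0092
grip_force: 25.5
[ 0.58053755 -0.2719474   0.06718741] -170.62486077535357 [ 1.07203823 -0.39561774  0.01966675]
```

```bash
python3 -m jog '[0,0,0,0,0,0,-0.5, 0,0,0,0,0,0,-0.4, 0,0,0,0,0,0,-0.4, 0,0,0.1,0,0,0,-0.4, 0,0,0.3,0,0,0,-0.4, 0,0,0.5,0,0,0,-0.4, 0,0,0.6,0,0,0,-0.4, 0,0,0.6,0,0,0,-0.4]'
python3 - <<'E'
from h import *
p,R=pose();print(p)
np.savez('w4.npz',p=p,R=R)
im,d=eyes.read_camera('wrist');im=im[:,:,::-1];cv2.imwrite('pics/w4.png',im)
C=cam('wrist',(p,R));u=proj(C,[[.563,-.1765,.072],[.572,-.273,.07]]);print(u)
a=[]
for c in u:
    x,y=int(c[0])-60,int(c[1])-60;x=min(max(x,0),520);y=min(max(y,0),360);print(x,y);a.append(cv2.resize(im[y:y+120,x:x+120],(400,400),interpolation=cv2.INTER_CUBIC))
cv2.imwrite('pics/w4c.png',np.hstack(a))
E
```

```text
clock: 11.92
tcp_pos: [0.5821, -0.2751, 0.1932]
orientation: [0.003, -0.082, 0.997, -0.003]
wrist_force: [0.5, -0.9, 1.0]
finger_gap: 0.0255
grip_force: 0.0
[ 0.58205083 -0.27511066  0.19318484]
[[461.33953434 230.45553535]
 [329.9900913  220.49190193]]
401 170
269 160
```

View pics/w4c.png

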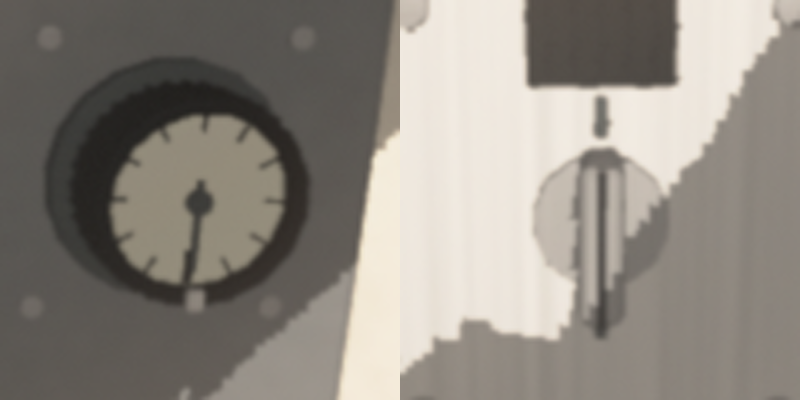

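Slot and ribs all stand on column 601, so the fastener is in line. On the gauge the needle and zero line still overlap at (188,275). I'll check the lug angle, then press on the pad.

```bash
python3 - <<'E'
from h import *
w=np.load('w4.npz');C=cam('wrist',(w['p'],w['R']))
h=lambda u,z:plane(C,[(401+u[0]*.3,170+u[1]*.3)],z)[0]
k=lambda u,z:plane(C,[(269+(u[0]-400)*.3,160+u[1]*.3)],z)[0]
an=lambda v:np.degrees(np.arctan2(v[1],v[0])).round(1)
print('lug',an(h((196,300),.077)-h((198,200),.072)),'slot',an(k((601,335),.0845)-k((601,175),.0845)),'pad',k((601,40),.058))
go(.537,-.2795,.066,189.5)
E
python3 -m jog '[0,0,0,0,0,0,-1, -0.1,-0.01,0,0,0,0,-1, -0.22,-0.022,0,0,0,0,-1]'
python3 -m jog '[0,0,0,0,0,0,-1, 0,0,0,0,0,0,-1]'
python3 -c "
from h import *
go(.537,-.2795,.066,189.5)"
```

```text
lug 9.5 slot 9.6 pad [ 0.53851907 -0.27907669  0.058     ]
go [-0.221 -0.025 -0.621] [0.0012 0.001  0.0004]
clock: 12.22
tcp_pos: [0.5351, -0.2768, 0.1841]
orientation: [-0.002, -0.083, 0.997, 0.001]
wrist_force: [-0.4, -0.7, 0.1]
finger_gap: 0.0001
grip_force: 0.0
clock: 12.38
tcp_pos: [0.5339, -0.277, 0.1851]
orientation: [-0.002, -0.082, 0.997, 0.001]
wrist_force: [0.6, -0.1, 0.7]
finger_gap: 0.0001
grip_force: 0.0
go [ 0.015 -0.013 -0.596] [-0.0007 -0.0015  0.0006]
```

```bash
python3 -m jog '[0.015,-0.012,-0.2,0,0,0,-1, 0.015,-0.012,-0.4,0,0,0,-1, 0.015,-0.012,-0.5,0,0,0,-1, 0.015,-0.012,-0.56,0,0,0,-1, 0.015,-0.012,-0.6,0,0,0,-1, 0.015,-0.012,-0.6,0,0,0,-1, 0.015,-0.012,-0.6,0,0,0,-1]'
python3 -m jog '[0,0,-0.01,0,0,0,-1, 0,0,-0.02,0,0,0,-1, 0,0,-0.03,0,0,0,-1, 0,0,-0.04,0,0,0,-1, 0,0,-0.05,0,0,0,-1, 0,0,-0.05,0,0,0,-1, 0,0,-0.05,0,0,0,-1]'
```

```text
clock: 12.97
tcp_pos: [0.539, -0.2797, 0.0666]
orientation: [-0.001, -0.083, 0.997, 0.0]
wrist_force: [0.1, -0.8, 0.6]
finger_gap: -0.0003
grip_force: 0.0
clock: 13.55
tcp_pos: [0.539, -0.28, 0.0576]
orientation: [-0.0, -0.083, 0.997, -0.0]
wrist_force: [0.3, 0.6, 3.2]
finger_gap: 0.0001
grip_force: 1.9
```

```bash
python3 -m jog '[-0.005,0,-0.01,0,0,0,-1, -0.005,0,-0.02,0,0,0,-1, -0.005,0,-0.03,0,0,0,-1, -0.005,0,-0.035,0,0,0,-1, -0.005,0,-0.035,0,0,0,-1, -0.005,0,-0.035,0,0,0,-1]'
python3 -m jog '[0,0,-0.005,0,0,0,-1, 0,0,-0.01,0,0,0,-1, 0,0,-0.015,0,0,0,-1, 0,0,-0.015,0,0,0,-1, 0,0,-0.015,0,0,0,-1]'
```

```text
clock: 14.05
tcp_pos: [0.539, -0.2801, 0.0529]
orientation: [0.001, -0.083, 0.997, -0.001]
wrist_force: [-3.0, 4.1, 16.1]
finger_gap: -0.0003
grip_force: 8.4
clock: 14.47
tcp_pos: [0.5391, -0.2802, 0.0528]
orientation: [0.001, -0.083, 0.997, -0.001]
wrist_force: [-8.5, 6.9, 34.6]
finger_gap: -0.0003
grip_force: 16.9
```

```bash
python3 -m jog '[-0.005,0.003,0.01,0,0,0,-1, -0.005,0.003,0.01,0,0,0,-1, -0.005,0.003,0.01,0,0,0,-1, -0.005,0.003,0.01,0,0,0,-1]'
python3 - <<'E'
from h import *
im,d=eyes.read_camera('wrist');cv2.imwrite('pics/w5.png',im[:,:,::-1])
E
```

```text
clock: 14.8
tcp_pos: [0.539, -0.2801, 0.0529]
orientation: [0.002, -0.083, 0.997, -0.002]
wrist_force: [-0.0, 3.2, 19.1]
finger_gap: 0.0
grip_force: 10.0
```

View pics/w5.png

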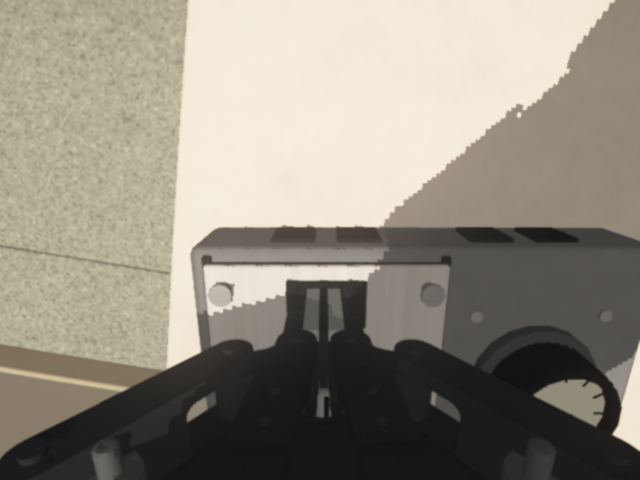

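The closed fingers press on the pad at (325,285) with the panel sunk. The height is 52.9 mm, unchanged between 16 and 35 N, so it is on the hard stop and now held at 19 N.

```bash
python3 -c "
from workcell import env
print(env.hand_in())"
```

```text
the job is handed in; nothing more can be done
None
```

I handed the job in at about 15 s: bezel and fastener both measured within about 1° of in line before pressing, and the panel held on its hard stop at about 19 N; the bystanders were not touched.

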